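# Set the ring light to step five and switch it on

### The job

On the ring light's white console, push the selector's lever round clockwise with a fingertip, click by click, until it rests in the fifth click after off (it points at the fifth round dot, counted from the bar-shaped off mark; one dot is left beyond it). Only then press the larger round push button fully down and let it come back up. Do not grip the lever, do not lift or shift the console, and leave the small button and the toiletries around undisturbed.

Things in the scene. Friction and masses are not known exactly. Their poses are not given: they have to be found in the camera images.
- console: control console: low white box, 180 (x) by 270 (y) mm, top 40 mm above the table, loose on rubber feet, 1.8 kg. Origin: centre of its underside. Its x axis points away from the robot at yaw 0, z up. In its frame the selector's axis is at (5, 45), the larger button at (-30, -85), the small one at (42, -85) mm: from the robot, selector left, buttons right, the larger one nearer
- selector (a joint): angle in rad, growing clockwise seen from above. Sprung clicks 0.419 rad (24 degrees) apart: 0 off, steps 1 to 6 (step 5 is 2.094), stops just beyond. Starts at off, 1 or 2. At value v the lever points (1.257 - v) rad anticlockwise from the console's x axis. A click takes some 2 N at the lever's end; past halfway it snaps to the next rest, leaving the finger behind
- selector_axis (a point): point on the selector's axis at the height of the console's top face (40 mm above the table). Its axes are the console's. The marks lie on the console round it at 70 mm radius: a short bar for off, then six equal round dots of 10 mm
- lever_end (a point): point on top of the lever, 48 mm out from the axis, 24 mm above the console's top face; x outward along the lever, z up. The lever: a black upright blade 10 mm thick, reaching 60 mm out from the axis, its sides 4 to 24 mm above the console's top; a round hub (28 mm diameter, 20 mm high) surrounds the axis. A white line on top marks its outer half
- power_button (a joint): travel of the larger round button in m: 0 up, 0.006 fully down; spring return, 2 N to start and 5 N fully down; 0.005 counts as fully down
- power_button_top (a point): centre of the top of the larger button: black, 32 mm diameter, standing 8 mm above the console's top
- small_button (a joint): travel of the small button in m, 0 up, 0.006 down; not to be pressed
- small_button_top (a point): centre of the top of the small button: black, 16 mm diameter, standing 8 mm above the console's top
- balm_tin: flat round metal tin, 32 mm diameter, 14 mm high, loose on the console's top between the selector and the robot's side edge; origin at the centre of its underside
- lipstick_a: closed lipstick standing upright on the table in front of the console, 20 mm diameter, 72 mm high; origin under its centre
- lipstick_b: another such lipstick, same size
- cream_jar: white jar left of the console, 56 mm diameter, 45 mm high; origin under its centre
- nail_polish: small square bottle with a black cap right of the console, 26 mm wide, 71 mm high; origin under its centre
- powder_compact: flat black round case beyond the console, 74 mm diameter, 17 mm high; origin under its centre
- tumbler: empty drinking glass far to the left, 68 mm diameter, 110 mm high; origin under its centre
- toner_bottle: clear bottle far to the right, 56 mm diameter, 150 mm high; origin under its centre

How it is judged:
By the outcome, as a careful person would: the job done as asked, in the order asked, and still so for the second after the job is handed in, with the robot touching nothing.
It also fails if it takes over 51 s, if anything falls off the work surface, if the arm or the gripper's body presses on something with over 40 N, if the wrist force passes 120 N, or if a joint passes its speed limit or range.

### The arm

A 7-joint arm with a two-finger parallel gripper is mounted at the origin on the work surface. World frame = base frame: x ahead of the robot, y to its left, z up, the work surface at z = 0. Lengths are in m, angles in rad, forces in N, time in s.
With the tool pointing down it reaches from about 0.4 to 0.85 m from the base axis. Payload 10.4 kg.
Tool frame: the origin (TCP) lies midway between the tips of the shut fingers; the grasp point (between the pads) lies 19 mm behind it; x points along the fingers, z is the direction in which the jaws open and shut, and the axes are right-handed (so a half turn about x gives the same grasp; the last joint's range is limited). The gripper opens to 87 mm and grips with 3 to 60 N. Pads are 19 mm wide; open, the fingers measure 117 mm over their backs; the gripper's body (75 mm by 190 mm) begins 51 mm behind the grasp point.
Start: joints at [1.172, 0.332, -0.065, 1.46, 0.022, 1.35, -0.088], TCP at [0.229, -0.581, 0.223] pointing down, gripper open.
Joint ranges: [-2.6, 2.6], [-0.5, 2.12], [-1.47, 1.34], [0.16, 2.42], [-1.27, 4.41], [0.06, 2.06], [-2.6, 2.6]. Speed limits (rad/s): [2.22, 2.22, 2.79, 2.79, 3.14, 3.14, 3.14].

### API

Orientations are given as a rotation vector (axis times angle).
In Python, from cell import bot gives the robot as it stands.
- The arm moves only by the tool apply_moves, never from a script. Its argument "increments" is one flat list of numbers, 4 for each row, row after row: the shift along the world's x, y, z in cm, then the turn about the world's z in rad. A call has 1 to 10 rows; each row shifts and turns the commanded pose from where the row before left it; what a row does not reach is not made up. A row lasts 1/12 s, in which the tool goes at most 41.7 mm and 7.16 degrees, less where a joint would pass 70% of its speed; a pose out of reach is approached as far as the arm can. A call is refused whole if a number of a shift passes 4.17 or a number of a turn 0.125, either way. A call with a gripper value outside its range is refused whole. "hand" is the closure in counts, from 0 (fully open) to 255 (shut), set as the call begins (left out, the last holds). The fingers move at their own pace and stop on an object; the grip force is fixed at half the most. Time passes only in rows, so rows that do not move let the fingers close. It gives the time, the measured TCP pose, the force and the opening at its end, in the units of the state.
- bot.state(): the state, without advancing time (a new reading comes with each control period).
- bot.grab_frame(name): name is "scene" or "side" or "wrist"; returns a dict with "pixels" (480x640x3 uint8, red, green, blue), "vfov" (degrees; the focal length in pixels is half the picture's height over the tangent of half this angle, whatever the lens; pixels are square), "cx", "cy" (the principal point, pixels), "pose" (4x4, takes a point from camera to world coordinates). Camera axes: x right, y up, looking along -z (the intrinsics and any distortion apply to the point x, -y, -z); pixel columns grow to the right and rows downward; lengths in m; the calibration is good to about 2 mm. A picture is of the moment at which its call begins. There is no depth.
- bot.finish_job(): hands the job in, once; it reports no verdict.
The state is a dict: "time": time; "q": joint angles; "joint_vel": joint speeds; "joint_torque": joint torques, N m; "tool_pos": TCP position; "tool_rot": TCP orientation; "contact_force": force on the tool from outside, world axes, zero at the start; "moment": the same for the moment, N m; "gripper_width": finger opening in m.
Only numpy, scipy, OpenCV 4.12 (cv2) and the standard library are available. Lean on these libraries where they do the work, as an engineer would, in place of code of your own. Each camera call takes 0.05 s, during which the arm holds its last target. There are 200 camera calls.

## Working session

There is one attempt and no reset: what is moved stays moved. The work goes in short steps, Python scripts to look and compute and a tool call to move; the robot and the scene stay as the last step left them, time stands still between calls to the robot, and variables do not carry over. Pictures are saved under pics/ and viewed, about 8 in all and at most 12, crops included, and the job is handed in when it is done.

Besides the shell and the picture viewer there is one more tool, called after "Emit:" by a JSON object that holds its "method" and its "body", one argument or row to a line. apply_moves: Moves the arm, as the interface text tells. Its arguments: {"type":"object","properties":{"increments":{"type":"array","items":{"type":"number"}},"hand":{"type":"number"}},"required":["increments"]}

```bash
mkdir -p pics
python3 - <<'E'
from cell import bot
import cv2,pickle,numpy as np
s=bot.state();print({k:np.round(v,3) for k,v in s.items()})
for n in("scene","side"):
    f=bot.grab_frame(n);pickle.dump(f,open(f"{n}0.pkl","wb"));print(n,{k:v for k,v in f.items() if k!="pixels"})
    cv2.imwrite(f"pics/{n}0.png",f["pixels"][:,:,::-1])
E
```

```text
{'time': np.float64(0.0), 'q': array([ 1.172,  0.333, -0.065,  1.461,  0.022,  1.35 , -0.089]), 'joint_vel': array([-0.001, -0.   ,  0.001, -0.001,  0.001, -0.001, -0.001]), 'joint_torque': array([-1.0000e-03, -6.2324e+01,  2.5000e-02, -3.8989e+01, -6.1000e-02,
        4.0000e-02,  0.0000e+00]), 'tool_pos': array([ 0.229, -0.581,  0.222]), 'tool_rot': array([ 0.929,  1.365, -0.928]), 'contact_force': array([-0.869,  0.819, -0.022]), 'moment': array([-0.05 ,  0.023,  0.003]), 'gripper_width': np.float64(0.087)}
scene {'vfov': 52.783735576231635, 'cx': 317.53425700159306, 'cy': 234.79840368199734, 'pose': array([[-0.55288408, -0.54079851,  0.63392126,  1.47482406],
       [ 0.83318775, -0.34890993,  0.42902218,  0.582809  ],
       [-0.01083313,  0.76537497,  0.64349344,  0.96709525],
       [ 0.        ,  0.        ,  0.        ,  1.        ]])}
side {'vfov': 52.436053549153584, 'cx': 319.37367948745094, 'cy': 238.94921832129572, 'pose': array([[-0.8608668 ,  0.35489174, -0.3646371 ,  0.18955199],
       [-0.50873939, -0.61386952,  0.60361283,  0.6873354 ],
       [-0.0096224 ,  0.7051355 ,  0.70900729,  0.88431966],
       [ 0.        ,  0.        ,  0.        ,  1.        ]])}
```

View pics/scene0.png

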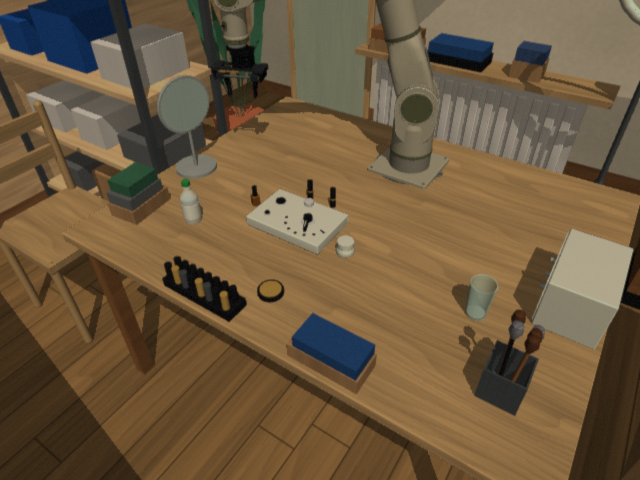

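View pics/side0.png

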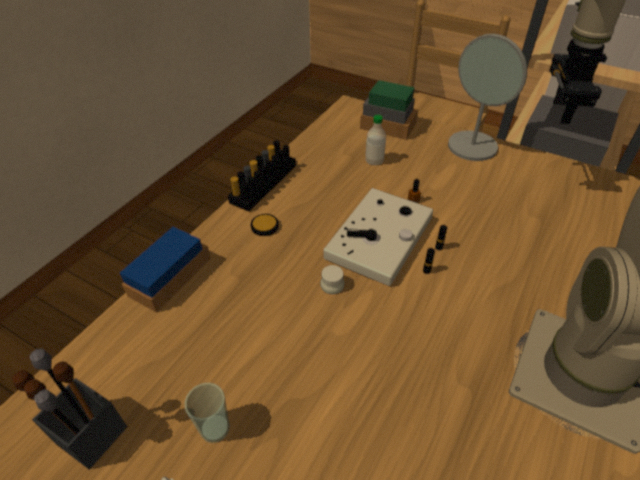

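The scene view shows the console at about (297,219) and the side view at about (380,235), with the lever at (362,234) and the large button at (405,211). I'll crop both to get accurate features.

```bash
cat > h.py <<'E'
import numpy as np,pickle,cv2
def cam(f):
    h=f["pixels"].shape[0];F=h/2/np.tan(np.radians(f["vfov"])/2);return F,f["cx"],f["cy"],np.array(f["pose"])
def proj(f,P):
    F,cx,cy,T=cam(f);p=(np.asarray(P)-T[:3,3])@T[:3,:3];return np.stack([cx-F*p[...,0]/p[...,2],cy+F*p[...,1]/p[...,2]],-1)
def unproj(f,uv,z):
    F,cx,cy,T=cam(f);d=T[:3,:3]@np.array([(uv[0]-cx)/F,-(uv[1]-cy)/F,-1]);o=T[:3,3];return o+d*(z-o[2])/d[2]
E
python3 - <<'E'
from h import *
A=pickle.load(open("side0.pkl","rb"))["pixels"][185:290,315:455,::-1]
B=pickle.load(open("scene0.pkl","rb"))["pixels"][170:275,230:370,::-1]
cv2.imwrite("pics/c0.png",np.vstack([cv2.resize(a,None,fx=5.7,fy=5.7,interpolation=cv2.INTER_CUBIC)[:,:798] for a in(A,)]))
cv2.imwrite("pics/c1.png",cv2.resize(B,None,fx=5.7,fy=5.7,interpolation=cv2.INTER_CUBIC))
E
```

```text
(no output)
```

View pics/c0.png

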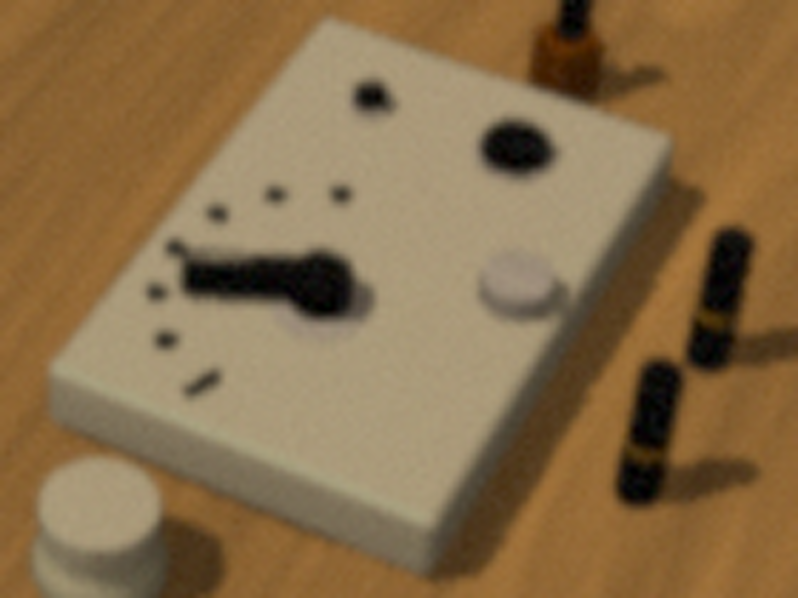

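View pics/c1.png

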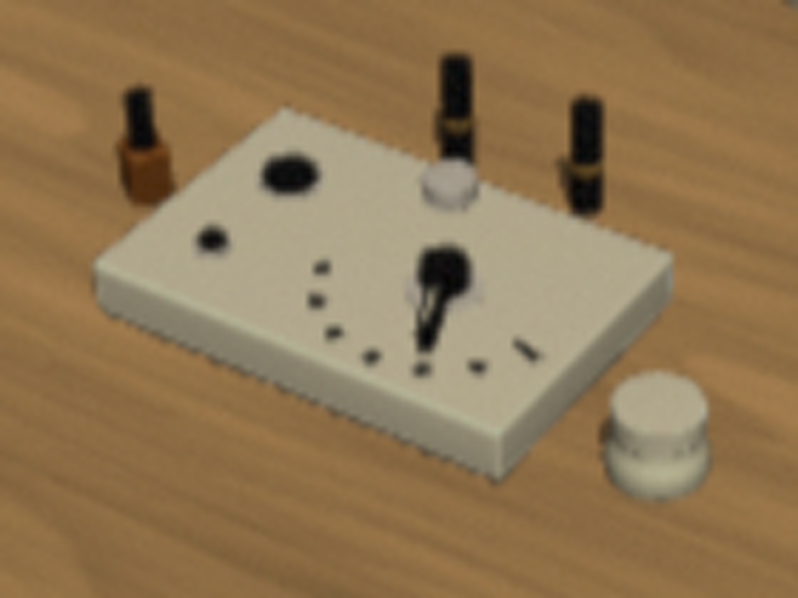

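The lever is at step 2: in the scene crop it points at the second dot, crop pixel (421,370). Next I'll fit the console pose from marks, buttons and corners in both views.

```bash
cat > fit.py <<'E'
from h import *
from scipy.optimize import least_squares
ax=np.array([.005,.045])
def mk(k):
    a=1.257-.419*k;return [*(ax+.07*np.array([np.cos(a),np.sin(a)])),.04]
M=[mk(k) for k in range(7)]+[[-.03,-.085,.048],[.042,-.085,.048],[.09,.135,.04],[.09,-.135,.04],[-.09,-.135,.04],[-.09,.135,.04]]
M=np.array(M)
# bar,1..6,large,small, corners: far-left, far-right, near-right, near-left
S=[(202,382),(165,340),(156,292),(176,246),(217,213),(276,194),(341,193),(517,147),(371,96),(50,368),(328,17),(671,140),(432,528)]
C=[(527,350),(477,366),(421,370),(371,356),(333,333),(317,301),(321,267),(290,173),(211,239),(499,432),(95,263),(286,108),(671,257)]
def W(p):
    x,y,t=p;c,s=np.cos(t),np.sin(t);return M@np.array([[c,s,0],[-s,c,0],[0,0,1]])+[x,y,0]
if __name__=="__main__":
    fs=[pickle.load(open(n,"rb")) for n in("side0.pkl","scene0.pkl")]
    uv=[(np.array(S)+.5)/5.7-.5+[315,185],(np.array(C)+.5)/5.7-.5+[230,170]]
    for use in([0],[1],[0,1]):
        r=lambda p:np.concatenate([(proj(fs[i],W(p))-uv[i]).ravel() for i in use])
        o=least_squares(r,[.6,-.2,0],loss="soft_l1");print(use,o.x,np.sqrt(np.mean(r(o.x)**2)))
    print(np.round(r(o.x).reshape(2,-1,2),1).tolist())
    p=o.x;w=W(p);print("axis",(w[0]*0+[p[0]+ax[0]*np.cos(p[2])-ax[1]*np.sin(p[2]),p[1]+ax[0]*np.sin(p[2])+ax[1]*np.cos(p[2]),.04]).round(4),"big",w[7],"small",w[8])
    for k in range(2,6): print(k,w[k].round(4),"lever ang",p[2]+1.257-.419*k)
    tin=[unproj(fs[0],(np.array([517,279])+.5)/5.7-.5+[315,185],.054),unproj(fs[1],(np.array([449,178])+.5)/5.7-.5+[230,170],.054)];print(tin)
    cj=unproj(fs[0],(np.array([98,505])+.5)/5.7-.5+[315,185],.045);print("jar",cj)
    for n in [(730,243),(660,373)]: print("lip",unproj(fs[0],(np.array(n)+.5)/5.7-.5+[315,185],.072))
    print("np",unproj(fs[0],(np.array([565,75])+.5)/5.7-.5+[315,185],.02))
E
python3 fit.py
```

```text
[0] [ 0.51218415 -0.14156775  0.0011627 ] 0.6239658717115918
[1] [ 0.51496488 -0.14467329  0.00799982] 0.5111676833245831
[0, 1] [ 0.51350183 -0.14357999  0.00446882] 0.7131845488158529
[[[-0.1, -0.2], [-0.1, -0.4], [-0.1, -0.4], [-0.3, -0.2], [-0.0, -0.3], [-0.1, -0.2], [-0.1, -0.1], [-0.1, -1.4], [0.1, -1.5], [-1.4, -1.1], [-0.7, -1.5], [1.6, -1.4], [0.3, -0.7]], [[0.5, 0.3], [0.6, 0.3], [0.6, -0.0], [0.4, 0.3], [0.6, -0.0], [0.5, 0.0], [0.8, 0.2], [0.6, -0.8], [0.8, -1.0], [0.3, 0.4], [-0.7, -0.6], [0.1, -0.9], [1.6, -0.8]]]
axis [ 0.5183 -0.0986  0.04  ] big [ 0.48388198 -0.2287132   0.048     ] small [ 0.55588126 -0.22839145  0.048     ]
2 [ 0.5821 -0.0698  0.04  ] lever ang 0.4234688227480602
3 [ 0.5883 -0.0982  0.04  ] lever ang 0.004468822748060264
4 [ 0.5824 -0.1268  0.04  ] lever ang -0.4145311772519398
5 [ 0.5654 -0.1504  0.04  ] lever ang -0.8335311772519396
[array([ 0.44568522, -0.13973263,  0.054     ]), array([ 0.45033014, -0.14415809,  0.054     ])]
jar [0.54107264 0.05303044 0.045     ]
lip [ 0.37133446 -0.1865231   0.072     ]
lip [ 0.36882612 -0.10075401  0.072     ]
np [ 0.49215152 -0.31332878  0.02      ]
```

Run:
```python
from h import *
from scipy.spatial.transform import Rotation as R
print(R.from_rotvec([.929,1.365,-.928]).as_matrix().round(3))
a=pickle.load(open("side0.pkl","rb"));b=pickle.load(open("scene0.pkl","rb"))
print("mirror",unproj(a,(473,146),0),unproj(b,(196,166),0),"toner",unproj(a,(375,160),0))
```

```text
[[-0.001  0.93   0.367]
 [ 0.001  0.367 -0.93 ]
 [-1.    -0.    -0.001]]
mirror [ 0.43599996 -0.66168615  0.        ] [ 0.43496576 -0.66815194  0.        ] toner [ 0.67019458 -0.44221928  0.        ]
```

Emit:
{"method": "apply_moves", "body": {
  "increments": [0,3,0.3,0,0.5,3,0.3,0,1,3,0.3,0,2,2.8,0.3,0,2,2.8,0.3,0,2,2.8,0.3,0,2,2.8,0.3,0,2,2.8,0.3,0,2,2.8,0.3,0,2,2.8,0.3,0],
  "hand": 255
}}

```text
time: 0.93
tool_pos: [0.3849, -0.2938, 0.2526]
tool_rot: [0.928, 1.364, -0.928]
contact_force: [0.4, -0.9, 0.3]
gripper_width: 0.0284
```

Emit:
{"method": "apply_moves", "body": {
  "increments": [2.5,3,0,0,2.5,3,0,0,2.5,3,0,0,2.5,2,0,0,1.5,1,0,0,0,0,0,0,0,0,0,0]
}}

```text
time: 1.52
tool_pos: [0.4996, -0.1747, 0.252]
tool_rot: [0.927, 1.366, -0.927]
contact_force: [-0.5, 0.1, -0.9]
gripper_width: 0.0001
```

Run:
```python
from cell import bot
import cv2,pickle,numpy as np
s=bot.state();print({k:np.round(v,3) for k,v in s.items()})
f=bot.grab_frame("wrist");pickle.dump(f,open("wrist0.pkl","wb"));print({k:v for k,v in f.items() if k!="pixels"})
cv2.imwrite("pics/wrist0.png",f["pixels"][:,:,::-1])
```

```text
{'time': np.float64(1.517), 'q': array([ 0.681,  0.138, -0.471,  1.648,  0.063,  1.372, -0.992]), 'joint_vel': array([ 0.029, -0.019,  0.031,  0.017,  0.001,  0.002,  0.01 ]), 'joint_torque': array([ -2.092, -45.332,  -3.906, -39.781,  -0.238,  -0.164,  -0.267]), 'tool_pos': array([ 0.5  , -0.175,  0.252]), 'tool_rot': array([ 0.927,  1.366, -0.927]), 'contact_force': array([-0.538,  0.097, -0.871]), 'moment': array([-0.066,  0.057, -0.028]), 'gripper_width': np.float64(0.0)}
{'vfov': 59.88198405557869, 'cx': 326.17692433774863, 'cy': 247.73819855530905, 'pose': array([[ 3.70006616e-01,  8.96886172e-01,  2.42260809e-01,
         5.66314003e-01],
       [-9.29029062e-01,  3.57113463e-01,  9.68244598e-02,
        -1.48648676e-01],
       [ 3.25922493e-04, -2.60893023e-01,  9.65367663e-01,
         4.13591904e-01],
       [ 0.00000000e+00,  0.00000000e+00,  0.00000000e+00,
         1.00000000e+00]])}
```

View pics/wrist0.png

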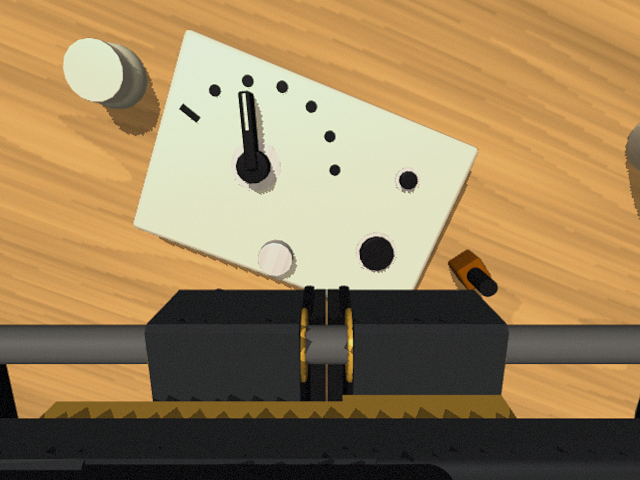

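The wrist view shows the lever at dot 2 (248,81), dots 3 to 6 at (282,87), (311,106), (330,136) and (335,170), and the large button at (376,253). I'll refit using this view.

Run:
```python
from fit import *
f=pickle.load(open("wrist0.pkl","rb"))
uv=np.array([(190,113),(215,90.5),(248,81),(282,87),(311,106.5),(330,136.5),(335,170),(376,253),(408,180),(186,30),(477,150)],float)
m=list(range(11))
r=lambda p:(proj(f,W(p)[m])-uv).ravel()
o=least_squares(r,[.513,-.143,0],loss="soft_l1");p=o.x;print(p,r(p).reshape(-1,2).round(1).tolist())
w=W(p);print("big",w[7]);print("axis",p[:2]+np.array([[np.cos(p[2]),-np.sin(p[2])],[np.sin(p[2]),np.cos(p[2])]])@ax)
print("tin",unproj(f,(275,258),.054))
T=np.array([.4996,-.175,.252]);j=np.array([.367,-.93,0]);n=np.array([.93,.367,0])
for dz in(0,.02,.05,.07):
  print(dz,proj(f,np.array([T+[0,0,dz]+a*j+b*n for a,b in((-.015,0),(.015,0),(0,.0095),(0,-.0095))])).round().tolist())
```

```text
[ 0.51443272 -0.14545643  0.00812986] [[-0.4, 0.0], [-0.3, -0.2], [-0.3, -0.1], [0.1, -0.1], [0.3, 0.4], [-0.3, 0.1], [-0.4, 0.3], [0.6, 2.1], [1.0, 1.1], [-2.1, -4.4], [5.1, -0.6]]
big [ 0.48512474 -0.23069752  0.048     ]
axis [ 0.51906672 -0.10041727]
tin [ 0.45015023 -0.1454674   0.054     ]
0 [[290.0, 312.0], [361.0, 312.0], [326.0, 291.0], [326.0, 333.0]]
0.02 [[285.0, 334.0], [366.0, 334.0], [326.0, 311.0], [325.0, 357.0]]
0.05 [[276.0, 380.0], [375.0, 380.0], [325.0, 352.0], [325.0, 407.0]]
0.07 [[267.0, 424.0], [384.0, 424.0], [325.0, 392.0], [325.0, 455.0]]
```

Emit:
{"method": "apply_moves", "body": {
  "increments": [0.44,1.17,-1.2,-0.1245,0.44,1.17,-1.2,-0.1245,0.44,1.17,-1.2,-0.1245,0.44,1.17,-1.2,-0.1245,0.44,1.17,-1.2,-0.1245,0.44,1.17,-1.2,-0.1245,0.44,1.17,-1.2,-0.1245,0.44,1.17,-1.2,-0.1245,0.44,1.17,-1.2,-0.1245,0.44,1.17,-1.2,-0.1245]
}}

```text
time: 2.4
tool_pos: [0.5428, -0.0597, 0.132]
tool_rot: [1.819, 0.656, -1.821]
contact_force: [-0.3, -0.2, -0.2]
gripper_width: 0.0003
```

Emit:
{"method": "apply_moves", "body": {
  "increments": [0,0,0,0,0,0,0,0,0,0,0,0]
}}

```text
time: 2.65
tool_pos: [0.5432, -0.0601, 0.1333]
tool_rot: [1.812, 0.665, -1.812]
contact_force: [-0.5, -0.8, 0.4]
gripper_width: 0.0005
```

```bash
cat > st.py <<'E'
from cell import bot
import numpy as np
from scipy.spatial.transform import Rotation as R
s=bot.state();z=R.from_rotvec(s["tool_rot"]).as_matrix()
print(s["time"],s["tool_pos"].round(4),"jaw yaw",round(np.arctan2(z[1,2],z[0,2])%np.pi,3),"tilt",z[:,0].round(3),s["contact_force"].round(1),"q7",round(s["q"][6],2))
E
python3 st.py
python3 - <<'E'
import numpy as np
for p in np.arange(.70,-.75,-.09): print(round(p,2),(np.array([.5185,-.099])+.0482*np.array([np.cos(p+.305),np.sin(p+.305)])).round(4))
E
```

```text
2.65 [ 0.5432 -0.0601  0.1333] jaw yaw 0.705 tilt [ 0.    -0.001 -1.   ] [-0.5 -0.8  0.4] q7 -2.51
0.7 [ 0.5443 -0.0583]
0.61 [ 0.5479 -0.0608]
0.52 [ 0.5512 -0.0636]
0.43 [ 0.5543 -0.0667]
0.34 [ 0.557 -0.07 ]
0.25 [ 0.5595 -0.0736]
0.16 [ 0.5616 -0.0774]
0.07 [ 0.5634 -0.0813]
-0.02 [ 0.5648 -0.0854]
-0.11 [ 0.5658 -0.0897]
-0.2 [ 0.5664 -0.0939]
-0.29 [ 0.5667 -0.0983]
-0.38 [ 0.5666 -0.1026]
-0.47 [ 0.566  -0.1069]
-0.56 [ 0.5651 -0.1112]
-0.65 [ 0.5639 -0.1153]
-0.74 [ 0.5622 -0.1193]
```

q7 is near its limit, so I'll use the equivalent half-turned orientation, which has the range I need.

Emit:
{"method": "apply_moves", "body": {
  "increments": [0,0,0,0.12,0,0,0,0.12,0,0,0,0.12,0,0,0,0.12,0,0,0,0.12,0,0,0,0.12,0,0,0,0.12,0,0,0,0.12,0,0,0,0.12,0,0,0,0.12]
}}

```text
time: 3.48
tool_pos: [0.5435, -0.0602, 0.1336]
tool_rot: [0.956, 1.349, -0.956]
contact_force: [-0.1, 0.4, -0.1]
gripper_width: 0.0003
```

Emit:
{"method": "apply_moves", "body": {
  "increments": [0,0,0,0.12,0,0,0,0.12,0,0,0,0.12,0,0,0,0.12,0,0,0,0.12,0,0,0,0.12,0,0,0,0.12,0,0,0,0.12,0,0,0,0.12,0,0,0,0.12]
}}

```text
time: 4.32
tool_pos: [0.5435, -0.0603, 0.1335]
tool_rot: [0.024, 1.569, -0.026]
contact_force: [0.2, 0.4, 0.4]
gripper_width: 0.0009
```

Emit:
{"method": "apply_moves", "body": {
  "increments": [0,0,0,0.12,0,0,0,0.12,0,0,0,0.12,0,0,0,0.12,0,0,0,0.12,0,0,0,0.12,0,0,0,0,0,0,0,0]
}}

```text
time: 4.98
tool_pos: [0.5434, -0.0599, 0.1331]
tool_rot: [-0.53, 1.505, 0.529]
contact_force: [-1.2, -0.4, -0.0]
gripper_width: 0.0003
```

```bash
python3 st.py
```

```text
4.9833 [ 0.5434 -0.0599  0.1331] jaw yaw 0.677 tilt [ 0.001 -0.001 -1.   ] [-1.2 -0.4 -0. ] q7 0.48
```

Emit:
{"method": "apply_moves", "body": {
  "increments": [0.1,0.15,-1.5,0.02,0,0,-1.5,0,0,0,-1.5,0,0,0,-1.2,0,0,0,-1.0,0,0,0,-0.8,0,0,0,-0.7,0,0,0,0,0,0,0,0,0]
}}

```text
time: 5.73
tool_pos: [0.5444, -0.0568, 0.0506]
tool_rot: [-0.547, 1.501, 0.548]
contact_force: [0.4, 0.5, 0.2]
gripper_width: 0.0005
```

```bash
python3 st.py
python3 - <<'E'
from cell import bot
import cv2,pickle
a=[]
for n,(x,y) in (("scene",(297,205)),("side",(380,220))):
    f=bot.grab_frame(n);pickle.dump(f,open(n+"1.pkl","wb"));a.append(cv2.resize(f["pixels"][y-75:y+75,x-65:x+65,::-1],None,fx=3,fy=3,interpolation=cv2.INTER_CUBIC))
cv2.imwrite("pics/d1.png",cv2.hconcat(a))
E
```

```text
5.7333 [ 0.5444 -0.0568  0.0506] jaw yaw 0.7 tilt [-0.  0. -1.] [0.4 0.5 0.2] q7 0.42
```

View pics/d1.png

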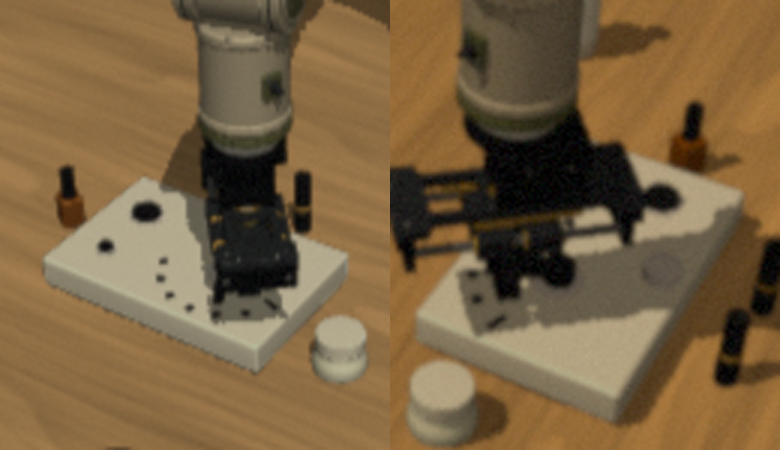

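The fingertip is down left of the lever, with the lever still at dot 2. I'll start the arc.

Emit:
{"method": "apply_moves", "body": {
  "increments": [0.18,-0.2,0,-0.045,0.18,-0.2,0,-0.045,0.165,-0.14,0,-0.045,0.165,-0.14,0,-0.045,0.155,-0.155,0,-0.045,0.155,-0.155,0,-0.045,0.135,-0.165,0,-0.045,0.135,-0.165,0,-0.045,0.125,-0.18,0,-0.045,0.125,-0.18,0,-0.045]
}}

```text
time: 6.67
tool_pos: [0.56, -0.0735, 0.0512]
tool_rot: [-0.195, 1.561, 0.195]
contact_force: [-1.2, 0.7, -0.2]
gripper_width: 0.0006
```

Emit:
{"method": "apply_moves", "body": {
  "increments": [0,0,0,0]
}}

```text
time: 6.75
tool_pos: [0.5602, -0.074, 0.0512]
tool_rot: [-0.195, 1.561, 0.194]
contact_force: [-0.0, 0.4, 0.3]
gripper_width: 0.0006
```

Emit:
{"method": "apply_moves", "body": {
  "increments": [0.105,-0.19,0,-0.045,0.105,-0.19,0,-0.045,0,0,0,0,0,0,0,0]
}}

```text
time: 7.08
tool_pos: [0.5619, -0.0775, 0.0509]
tool_rot: [-0.128, 1.566, 0.127]
contact_force: [-0.3, -0.1, -0.4]
gripper_width: 0.0005
```

```bash
python3 st.py
cat > lev.py <<'E'
# darkness along the lever's top line / beyond for each click, in the scene camera, plus picture
from cell import bot
from h import *
import sys
f=bot.grab_frame("scene");pickle.dump(f,open("now.pkl","wb"));g=cv2.cvtColor(f["pixels"],cv2.COLOR_RGB2GRAY).astype(np.float32)
for v in np.arange(0,6.6,.5):
    t=.005+1.257-.419*v;r=np.linspace(.035,.057,8)
    P=np.c_[.5185+r*np.cos(t),-.0995+r*np.sin(t),0*r+.062];u=proj(f,P).astype(np.float32)
    print(v,cv2.remap(g,u[:,0].copy(),u[:,1].copy(),cv2.INTER_LINEAR).mean().round(),end="; ")
x,y=297,215
cv2.imwrite(sys.argv[1],cv2.resize(f["pixels"][y-45:y+45,x-60:x+60,::-1],None,fx=5,fy=5,interpolation=cv2.INTER_CUBIC))
E
python3 lev.py pics/e1.png
```

```text
7.0833 [ 0.5619 -0.0775  0.0509] jaw yaw 0.162 tilt [ 0.001 -0.    -1.   ] [-0.3 -0.1 -0.4] q7 -0.04
0.0 165.0; 0.5 153.0; 1.0 103.0; 1.5 12.0; 2.0 8.0; 2.5 19.0; 3.0 12.0; 3.5 13.0; 4.0 18.0; 4.5 26.0; 5.0 31.0; 5.5 29.0; 6.0 30.0; 6.5 31.0;
```

View pics/e1.png

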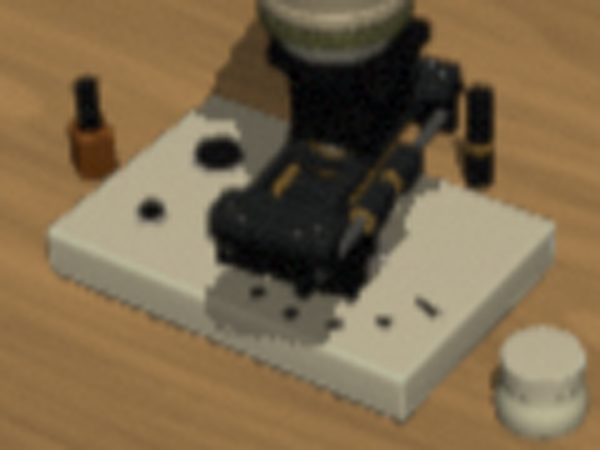

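The gripper hides the lever here. I'll try the wrist camera.

Run:
```python
from cell import bot
from h import *
f=bot.grab_frame("wrist");pickle.dump(f,open("w2.pkl","wb"))
cv2.imwrite("pics/w2.png",f["pixels"][:,:,::-1])
print(f["pose"].round(3),proj(f,np.array([[.5185,-.0995,.06]])))
```

```text
[[ 0.987 -0.157 -0.042  0.551]
 [ 0.163  0.952  0.258 -0.007]
 [-0.    -0.261  0.965  0.212]
 [ 0.     0.     0.     1.   ]] [[210.32820608 352.80401278]]
```

View pics/w2.png

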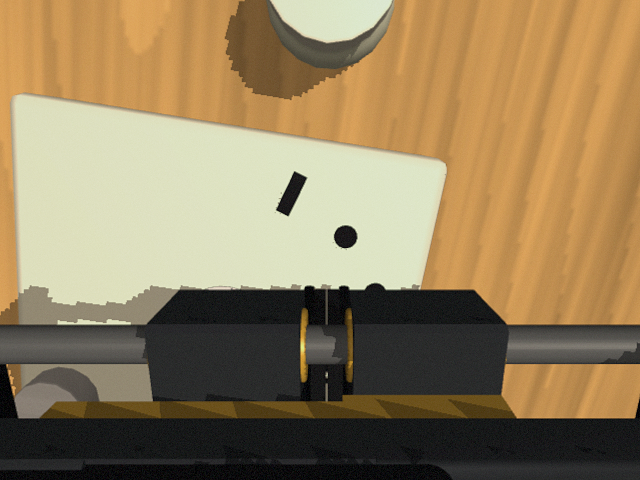

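Emit:
{"method": "apply_moves", "body": {
  "increments": [0.09,-0.195,0,-0.045,0.09,-0.195,0,-0.045,0.07,-0.205,0,-0.045,0.07,-0.205,0,-0.045,0.05,-0.215,0,-0.045,0.05,-0.215,0,-0.045]
}}

```text
time: 7.68
tool_pos: [0.566, -0.0891, 0.0507]
tool_rot: [0.087, 1.569, -0.086]
contact_force: [-0.1, 1.0, -0.1]
gripper_width: 0.0005
```

Emit:
{"method": "apply_moves", "body": {
  "increments": [0.03,-0.21,0,-0.045]
}}

```text
time: 7.77
tool_pos: [0.5664, -0.0914, 0.0507]
tool_rot: [0.122, 1.567, -0.121]
contact_force: [1.4, -0.2, -0.5]
gripper_width: 0.0005
```

Emit:
{"method": "apply_moves", "body": {
  "increments": [0.03,-0.21,0,-0.045]
}}

```text
time: 7.85
tool_pos: [0.5667, -0.0937, 0.0507]
tool_rot: [0.158, 1.565, -0.157]
contact_force: [-1.2, 1.0, -0.2]
gripper_width: 0.0002
```

Emit:
{"method": "apply_moves", "body": {
  "increments": [0.02,-0.22,0,-0.045,0,0,0,0,0,0,0,0]
}}

```text
time: 8.1
tool_pos: [0.5667, -0.0961, 0.0506]
tool_rot: [0.191, 1.562, -0.191]
contact_force: [-0.4, 0.7, 0.2]
gripper_width: 0.0007
```

```bash
python3 st.py; python3 lev.py pics/e2.png
python3 - <<'E'
from cell import bot
from h import *
f=bot.grab_frame("side");x,y=370,235
a=cv2.imread("pics/e2.png");b=cv2.resize(f["pixels"][y-45:y+45,x-60:x+60,::-1],None,fx=5,fy=5,interpolation=cv2.INTER_CUBIC)
cv2.imwrite("pics/e2b.png",cv2.resize(cv2.hconcat([a[:,100:500],b[:,100:500]]),None,fx=1,fy=1))
E
```

```text
8.1 [ 0.5667 -0.0961  0.0506] jaw yaw 2.899 tilt [ 0. -0. -1.] [-0.4  0.7  0.2] q7 -0.38
0.0 171.0; 0.5 164.0; 1.0 152.0; 1.5 145.0; 2.0 130.0; 2.5 20.0; 3.0 8.0; 3.5 9.0; 4.0 19.0; 4.5 51.0; 5.0 53.0; 5.5 71.0; 6.0 48.0; 6.5 37.0;
```

View pics/e2b.png

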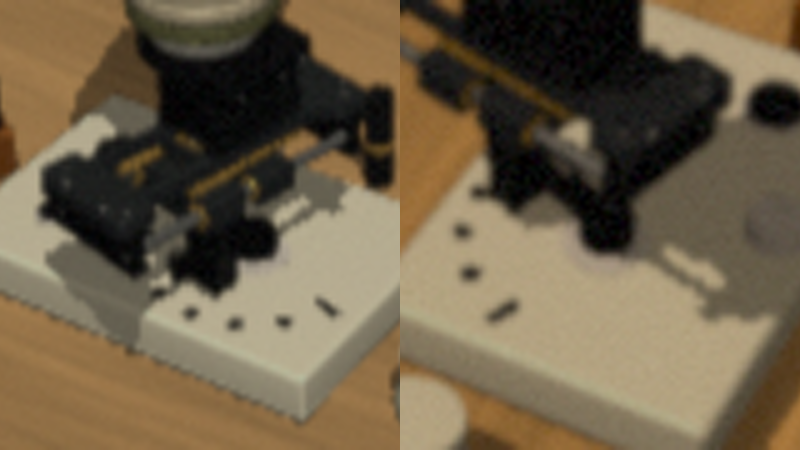

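Emit:
{"method": "apply_moves", "body": {
  "increments": [0.01,-0.22,0,-0.045,0,-0.215,0,-0.045,0,-0.215,0,-0.045,-0.03,-0.215,0,-0.045,-0.03,-0.215,0,-0.045,-0.045,-0.215,0,-0.045,-0.045,-0.215,0,-0.045]
}}

```text
time: 8.78
tool_pos: [0.5655, -0.1108, 0.0506]
tool_rot: [0.439, 1.525, -0.438]
contact_force: [1.5, -0.2, -0.2]
gripper_width: 0.0003
```

Emit:
{"method": "apply_moves", "body": {
  "increments": [-0.06,-0.205,0,-0.045,-0.06,-0.205,0,-0.045,-0.085,-0.2,0,-0.045,0,0,0,0,0,0,0,0]
}}

```text
time: 9.2
tool_pos: [0.5632, -0.1173, 0.0506]
tool_rot: [0.542, 1.502, -0.542]
contact_force: [0.8, 0.4, -0.2]
gripper_width: 0.0004
```

```bash
python3 st.py
```

```text
9.2 [ 0.5632 -0.1173  0.0506] jaw yaw 2.449 tilt [ 0. -0. -1.] [ 0.8  0.4 -0.2] q7 -0.76
```

Emit:
{"method": "apply_moves", "body": {
  "increments": [0.6,0.7,0,0,0.6,0.7,0,0,0,0,2,0,0,0,3,0,0,0,4,0,0,0,4,0,-2,-3,2,0,-3,-4,2,0,-2.5,-3,0,0,-2.5,-3,0,0]
}}

```text
time: 10.03
tool_pos: [0.4824, -0.2246, 0.2174]
tool_rot: [0.541, 1.499, -0.541]
contact_force: [1.5, -1.7, -0.3]
gripper_width: 0.0002
```

Emit:
{"method": "apply_moves", "body": {
  "increments": [-1.1,-2,0,0,0,0,0,0,0,0,0,0]
}}

```text
time: 10.28
tool_pos: [0.4712, -0.2447, 0.2162]
tool_rot: [0.545, 1.501, -0.545]
contact_force: [0.7, 1.1, 0.7]
gripper_width: 0.0003
```

```bash
python3 st.py
python3 - <<'E'
from cell import bot
from h import *
f=bot.grab_frame("wrist");pickle.dump(f,open("w3.pkl","wb"))
cv2.imwrite("pics/w3.png",f["pixels"][:,:,::-1])
E
```

```text
10.2833 [ 0.4712 -0.2447  0.2162] jaw yaw 2.446 tilt [ 0. -0. -1.] [0.7 1.1 0.7] q7 -0.37
```

View pics/w3.png

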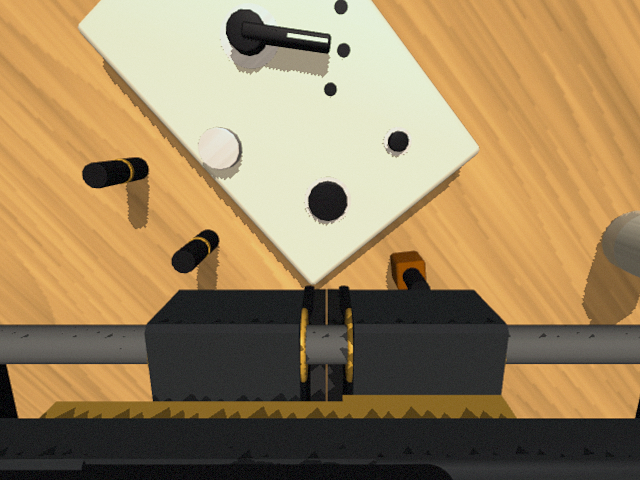

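The lever points at the dot at (344,50), with one dot left beyond it at (330,90), so it's on the fifth. I'll check numerically that the console hasn't moved and locate the large button.

Run:
```python
from fit import *
f=pickle.load(open("w3.pkl","rb"))
uv=np.array([(341,6),(344,50),(330,89.5),(327,201),(398,141.5)],float);m=[4,5,6,7,8]
print("resid old pose",(proj(f,W([.5144,-.1454,.008])[m])-uv).round(1).tolist())
r=lambda p:(proj(f,W(p)[m])-uv).ravel();o=least_squares(r,[.513,-.143,0]);print(o.x,W(o.x)[7])
print("big direct",unproj(f,(327,201),.048))
a=[unproj(f,p,.064) for p in((330,43),(287,37))];d=a[0]-a[1];print("lever v",(1.257+o.x[2]-np.arctan2(d[1],d[0])),"want 2.094")
```

```text
resid old pose [[-0.3, 1.2], [-0.8, 0.7], [-0.1, 0.3], [-0.0, 1.3], [0.6, 0.5]]
[ 0.51497359 -0.14487886  0.00371602] [ 0.48528966 -0.22998976  0.048     ]
big direct [ 0.48574969 -0.22984118  0.048     ]
lever v 2.082083346851991 want 2.094
```

Emit:
{"method": "apply_moves", "body": {
  "increments": [0.5,0.5,-2,0,0.5,0.5,-3,0,0.43,0.49,-3,0,0,0,-3,0,0,0,-2,0,0,0,-1.5,0,0,0,-0.9,0,0,0,0,0,0,0,0,0]
}}

```text
time: 11.08
tool_pos: [0.4862, -0.2283, 0.0624]
tool_rot: [0.543, 1.502, -0.542]
contact_force: [0.7, 0.2, -0.6]
gripper_width: 0.0006
```

```bash
python3 st.py
```

```text
11.0833 [ 0.4862 -0.2283  0.0624] jaw yaw 2.448 tilt [ 0.     0.001 -1.   ] [ 0.7  0.2 -0.6] q7 -0.48
```

Emit:
{"method": "apply_moves", "body": {
  "increments": [-0.05,-0.1,-0.4,0,0,-0.05,-0.4,0,0,0,-0.3,0,0,0,-0.2,0,0,0,-0.2,0,0,0,-0.2,0,0,0,0,0]
}}

```text
time: 11.67
tool_pos: [0.4849, -0.2311, 0.045]
tool_rot: [0.544, 1.501, -0.544]
contact_force: [-0.9, 0.1, 4.0]
gripper_width: 0.0005
```

Emit:
{"method": "apply_moves", "body": {
  "increments": [0,0,-0.15,0,0,0,-0.1,0,0,0,0,0,0,0,0,0]
}}

```text
time: 12.0
tool_pos: [0.4849, -0.2311, 0.0427]
tool_rot: [0.544, 1.501, -0.544]
contact_force: [-2.2, -0.4, 5.3]
gripper_width: 0.0004
```

Emit:
{"method": "apply_moves", "body": {
  "increments": [0,0,-0.1,0,0,0,-0.05,0,0,0,0,0,0,0,0,0]
}}

```text
time: 12.33
tool_pos: [0.485, -0.2311, 0.0423]
tool_rot: [0.543, 1.501, -0.544]
contact_force: [-6.2, 1.6, 18.4]
gripper_width: 0.0004
```

It hit the hard stop: 18 N at z = 0.0423. Releasing.

Emit:
{"method": "apply_moves", "body": {
  "increments": [0,0,0.3,0,0,0,0.5,0,0,0,0.8,0,0,0,2,0,0,0,3,0,0,0,4,0,0,0,4,0,-0.7,-0.75,3,0,-0.7,-0.75,0,0,0,0,0,0]
}}

```text
time: 13.17
tool_pos: [0.4705, -0.2478, 0.219]
tool_rot: [0.544, 1.498, -0.546]
contact_force: [0.1, -0.8, -0.7]
gripper_width: 0.0005
```

Emit:
{"method": "apply_moves", "body": {
  "increments": [0,0,0,0,0,0,0,0,0,0,0,0]
}}

```text
time: 13.42
tool_pos: [0.4707, -0.245, 0.2158]
tool_rot: [0.544, 1.504, -0.543]
contact_force: [1.0, 0.4, 0.2]
gripper_width: 0.0003
```

```bash
python3 st.py
python3 - <<'E'
from cell import bot
from h import *
f=bot.grab_frame("wrist");pickle.dump(f,open("w4.pkl","wb"))
cv2.imwrite("pics/w4.png",f["pixels"][:,:,::-1])
E
```

```text
13.4167 [ 0.4707 -0.245   0.2158] jaw yaw 2.447 tilt [-0.002  0.001 -1.   ] [1.  0.4 0.2] q7 -0.36
```

View pics/w4.png

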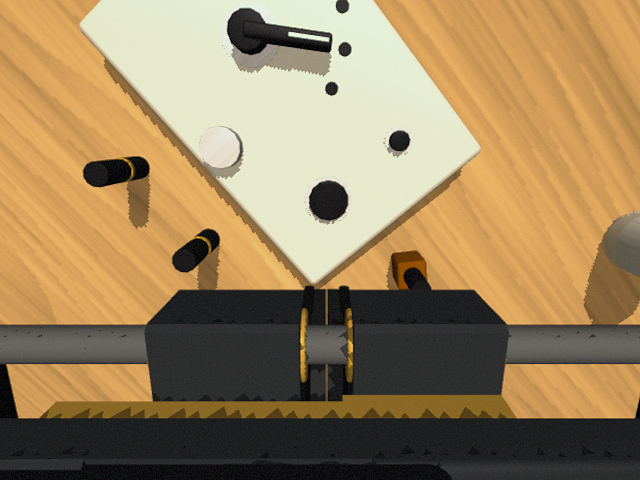

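The view matches the one from before the press: lever on the fifth dot at (345,49), console and toiletries where they were, and the button back up. Handing in.

```bash
python3 -c "
from cell import bot
print(bot.finish_job())"
```

```text
the job is handed in; nothing more can be done
None
```

I pushed the lever with the shut fingertips from step 2 to step 5, then pressed the larger button to its stop, released it and handed the job in at about 13.5 s of the 51 s allowed.

- **Selector:** the wrist picture before the press shows the lever at the fifth dot with one dot beyond it. I measured its angle as 2.08 rad against 2.094. The gripper hid the lever during the pushes, so I did not see the single clicks, only the end result.
- **Button:** it went down to about z = 0.0423 m, roughly 5.7 mm of travel, and met the stop at 18 N. After release it looks up in the last picture.
- **Surroundings:** the last wrist picture matches the one from before the press to within about a pixel. The console, balm tin, lipsticks, nail polish and small button look unmoved. The cream jar, powder compact and tumbler are not in that picture.
- **Disagreement:** the console position fitted from the side camera differed from the other two cameras by about 3 to 4 mm, and I worked from an average.

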